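Close up the carver's tool chest before the dust flies

ROBOT

A 7-joint arm with a two-finger parallel gripper is mounted at the origin on the work surface. World frame = base frame: x ahead of the robot, y to its left, z up, the work surface at z = 0. Lengths are in m, angles in rad, forces in N, time in s.
With the tool pointing down it reaches from about 0.425 to 0.875 m from the base axis. Payload 4.7 kg.
Tool frame: the origin (TCP) lies midway between the tips of the shut fingers; the grasp point (between the pads) lies 19 mm behind it; z points along the fingers, y is the line along which they close (so a half turn about z gives the same grasp; the last joint's range is limited). The gripper opens to 87 mm and grips with 3 to 60 N. Pads are 19 mm wide; open, the fingers measure 117 mm over their backs; the gripper's body (75 mm by 190 mm) begins 51 mm behind the grasp point.
Start: joints at [1.252, 0.321, -0.07, 1.45, 0.023, 1.371, -0.057], TCP at [0.212, -0.614, 0.223] pointing down, gripper open.
Joint ranges: [-2.86, 2.86], [-0.3, 2.09], [-1.38, 1.24], [0.06, 2.45], [-1.56, 4.7], [0.09, 2.05], [-2.69, 2.69]. Speed limits (rad/s): [2.57, 2.57, 3.14, 3.14, 3.14, 3.14, 3.14].

INTERFACE

Orientations are given as a rotation vector (axis times angle).
In Python, from bench import ctrl gives the robot as it stands. The module is installed in compiled form; this text tells all that it offers.
- The arm moves only by the tool carry_out, never from a script. Its argument "steps" is a list of rows, each a list of 7 numbers: the turn, a rotation vector about the world's x, y, z in degrees, then the shift along the world's x, y, z in cm, then the opening, from 0 (shut) to 1 (fully open). A call has 1 to 12 rows; each row is the pose to reach, as a shift and turn from the pose commanded when the call began; what a row does not reach only later rows make up. A row lasts 1/10 s, in which the tool goes at most 50 mm and 8.59 degrees, less where a joint would pass 70% of its speed; a pose out of reach is approached as far as the arm can. A call with a gripper value outside its range is refused whole. The fingers move at their own pace and stop on an object; "squeeze" is the grip in N (left out, the last holds). Time passes only in rows, so rows that repeat a pose let the fingers close. It gives the time, the measured TCP pose, the force, the opening and the grip force at its end, in the units of the state.
- ctrl.get_state(): the state, without advancing time (a new reading comes with each control period).
- ctrl.get_image(name): name is "scene" or "side" or "wrist"; returns a dict with "pixels" (384x512x3 uint8, red, green, blue), "camera_matrix" (3x3 intrinsics, pixels), "cam_to_world" (4x4, takes a point from camera to world coordinates); the wrist camera has in their place "T_tool_cam" (4x4, takes a point from camera to tool coordinates, whose origin is the TCP and whose axes are the flange's). Camera axes: x right, y down, z forward; pixel columns grow to the right and rows downward; lengths in m; the calibration is good to about 2 mm. A picture is of the moment at which its call begins: read the wrist's pose just before it. There is no depth.
- ctrl.close_job(): hands the job in; it is judged then, once.
The state is a dict: "time": time; "joint_positions": joint angles; "qd": joint speeds; "joint_torque": joint torques, N m; "position": TCP position; "tool_rot": TCP orientation; "ft_force": force on the tool from outside, world axes, zero at the start; "torque": the same for the moment, N m; "grip_width": opening from 0.0 (shut) to 1.0 (fully open); "grip_force": force on a finger pad.
Only numpy, scipy, OpenCV 4.12 (cv2) and the standard library are available. Lean on these libraries where they do the work, as an engineer would, in place of code of your own. Each camera call takes 0.05 s, during which the arm holds its last target. There are 200 camera calls.

TASK

Stone dust is about to fly, so close up the tool chest with your fingertips: gently push the wide drawer fully shut by its plain wooden front (keep off its freshly glued knobs), and gently push the raised lid down from its outer side until it lies flat on the tray. Leave the narrow drawer standing open just as it is, because its chisels are still needed, and do not grip or lift anything, reach under the lid or into the wide drawer, or disturb the things standing around the chest.

Things in the scene. Friction and masses are not known exactly. Their poses are not given: they have to be found in the camera images.
- chest: Wooden tool chest, fixed, 200 mm deep (x), 350 wide (y), 120 high without lid (under 290 with lid raised). Origin: centre of its underside on the bench; x points from the front (drawers, robot side) to the back (hinge), y to the left seen from the front, z up. Drawers fill the lower 92 mm, fronts at x = -100 when shut. On top an open tray, 92 to 120 mm high, x = -75 to 100 (set back 25 mm).
- wide_drawer (a joint): Opening of the wide drawer (on the left, +y, seen from the front), in m: 0 = fully shut, grows as it comes out towards the robot along the chest's -x; starts 0.045 to 0.085. Friction about 2 N; it stays where it is left and has a stop at 0 (thin rubber, gives 1 to 3 mm under a press).
- wide_drawer_front (a point): Centre of the outer face of the wide drawer's dark wood front, 216 mm wide, 74 high (12 to 86 mm above the bench), facing the chest's -x; moves with the drawer, at (-100 - opening, 65, 49) mm in the chest's frame. Two brass knobs, 20 mm across and 22 proud, sit 75 mm either side of this point at its height; the front, 15 mm thick, is plain between them.
- narrow_drawer (a joint): Opening of the narrow drawer (on the right, -y), in m, as for the wide one; starts 0.03 to 0.08 and must stay.
- narrow_drawer_front (a point): Centre of the outer face of the narrow drawer's front, 124 mm wide, 74 mm high, with a single brass knob in the middle; at (-100 mm - opening, -111 mm, 49 mm) in the chest's frame.
- lid (a joint): Angle of the lid, in rad: 0 = shut flat on the tray, grows as its front edge rises; starts 0.6 to 1.0. A stiff hinge (about 0.6 N m of friction, so about 2 N at the front edge moves it down) keeps it where it is left; stop at 0 (thin rubber, gives a few mm at the front edge under a press).
- lid_hinge (a point): Middle of the lid's hinge line, along the chest's y, on the lid's underside, at (100, 0, 120) mm in the chest's frame. The lid is a 9 mm board, 181 mm from hinge to front edge, 352 wide, no handle; its whole underside is pale lining. The point's axes turn with the lid: x from front edge to hinge, z out of the upper (outer) face, which looks up and away from the robot while the lid is raised.
- lid_edge (a point): Middle of the lid's front edge, on its upper (outer) face: 181 mm from the hinge and 9 mm above the underside; moves with the lid.
- owl: Bystander: pale carved-stone owl, 108 mm high, 68 mm across; origin at the centre of its underside. Stands loose beside the chest.
- mallet: Bystander: wooden carving mallet standing on its round head, 80 mm across, 140 mm high; origin at the centre of its underside. Loose.
- cup: Bystander: white cup with three pencils, 68 mm across, 80 mm high (130 mm with pencils); origin at the centre of its underside. Loose.
- medallion: Bystander: round stone medallion lying flat, 100 mm across, 20 mm thick; origin at the centre of its underside. Loose.

How it is judged:
By the outcome, as a careful person would: the job done as asked, in the order asked, and still so for the second after the job is handed in, with the robot touching nothing.
It also fails if it takes over 45 s, if anything falls off the work surface, if the arm or the gripper's body presses on something with over 40 N, if the wrist force passes 120 N, or if a joint passes its speed limit or range.

## Working session

There is one attempt and no reset: what is moved stays moved. The work goes in short steps, Python scripts to look and compute and a tool call to move; the robot and the scene stay as the last step left them, time stands still between calls to the robot, and variables do not carry over. Pictures are saved under pics/ and viewed, at most 10 in all, crops included, and the job is handed in when it is done.

Besides the shell and the picture viewer there is one more tool, called after ">>>" by a JSON object that holds its "method" and its "body", one argument or row to a line. carry_out: Moves the arm, as the interface text tells. Its arguments: {"type":"object","properties":{"steps":{"type":"array","items":{"type":"array","items":{"type":"number"}}},"squeeze":{"type":"number"}},"required":["steps"]}

```bash
mkdir -p pics; cat > h.py <<'E'
import numpy as np, cv2, pickle
from bench import ctrl
def snap(n,f):
    s=ctrl.get_state(); d=ctrl.get_image(n); cv2.imwrite(f'pics/{f}.png',cv2.cvtColor(d['pixels'],cv2.COLOR_RGB2BGR)); d['state']=s
    pickle.dump(d,open(f'pics/{f}.pkl','wb')); return d
def load(f): return pickle.load(open(f'pics/{f}.pkl','rb'))
def ray(d,uv):
    T=d['cam_to_world']; r=np.linalg.inv(d['camera_matrix'])@[uv[0],uv[1],1]; r=T[:3,:3]@r
    return T[:3,3],r/np.linalg.norm(r)
def onz(d,uv,z):
    o,r=ray(d,uv); return o+r*(z-o[2])/r[2]
def proj(d,P):
    T=np.linalg.inv(d['cam_to_world']); p=d['camera_matrix']@(T[:3,:3]@np.array(P)+T[:3,3]); return p[:2]/p[2]
def tri(a,ua,b,ub):
    o1,r1=ray(a,ua);o2,r2=ray(b,ub); s=np.linalg.lstsq(np.c_[r1,-r2],o2-o1,rcond=None)[0]
    p,q=o1+s[0]*r1,o2+s[1]*r2; return (p+q)/2,np.linalg.norm(p-q)
E
python3 - <<'E'
from h import *
a=snap('scene','s0');b=snap('side','d0')
for d in(a,b): print(d['cam_to_world'].round(3),d['camera_matrix'].round(1))
print({k:np.round(v,3) for k,v in ctrl.get_state().items()})
E
python3 -c "
import cv2
for f in('s0','d0'):
    i=cv2.imread(f'pics/{f}.png');cv2.imwrite(f'pics/{f}b.png',cv2.resize(i,(800,600),interpolation=cv2.INTER_CUBIC))"
```

```text
[[-9.790e-01 -1.960e-01  6.000e-02  4.900e-01]
 [-2.050e-01  9.340e-01 -2.920e-01  3.250e-01]
 [ 1.000e-03 -2.980e-01 -9.550e-01  1.037e+00]
 [ 0.000e+00  0.000e+00  0.000e+00  1.000e+00]] [[422.6   0.  256. ]
 [  0.  422.6 194.8]
 [  0.    0.    1. ]]
[[-0.988 -0.137  0.071  0.48 ]
 [-0.154  0.842 -0.517  0.571]
 [ 0.011 -0.521 -0.853  0.992]
 [ 0.     0.     0.     1.   ]] [[415.9   0.  253.7]
 [  0.  415.9 197.3]
 [  0.    0.    1. ]]
{'time': np.float64(0.1), 'joint_positions': array([ 1.252,  0.322, -0.07 ,  1.452,  0.023,  1.371, -0.057]), 'qd': array([-0.001,  0.   ,  0.002, -0.003,  0.001, -0.001,  0.001]), 'joint_torque': array([-1.0000e-03, -4.9257e+01, -4.0600e-01, -3.1340e+01, -6.4000e-02,
        3.9000e-02,  0.0000e+00]), 'position': array([ 0.212, -0.614,  0.222]), 'tool_rot': array([-3.097e+00, -5.200e-01,  1.000e-03]), 'ft_force': array([ 0.435, -0.506, -0.259]), 'torque': array([-0.056, -0.011, -0.003]), 'grip_force': np.float64(0.0), 'grip_width': np.float64(1.003)}
```

View pics/s0b.png

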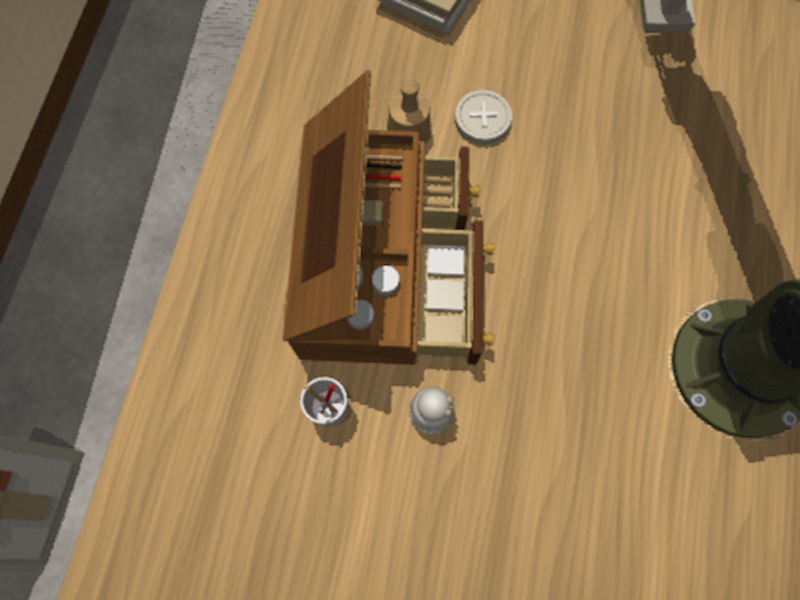

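View pics/d0b.png

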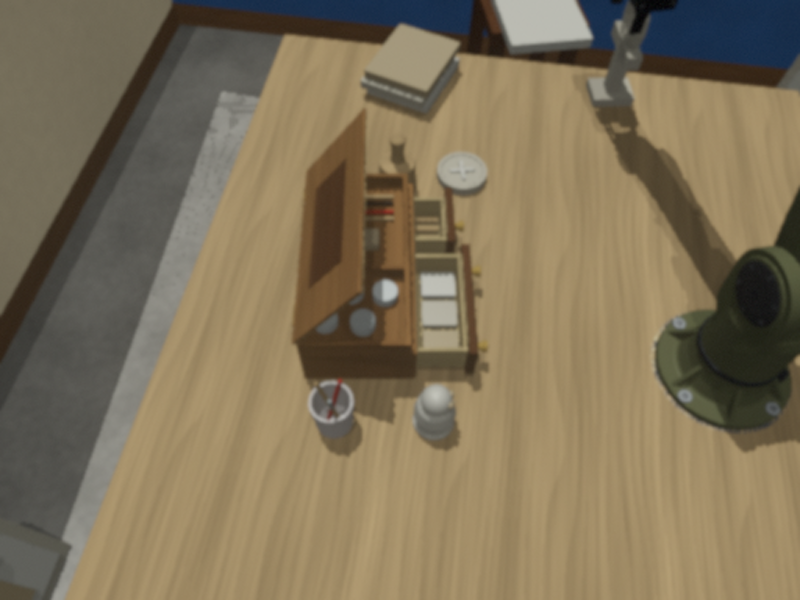

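The scene view shows the wide drawer front at about (478,222)-(478,358), its knobs at (489,249) and (489,338), and the narrow drawer's knob at (475,190). The lid's front edge runs (368,72)-(355,318) and its hinge edge (305,125)-(287,338). The owl is at (433,408), the cup at (325,400), the mallet at (408,110) and the medallion at (484,117). The side view agrees.

```bash
cat > m.py <<'E'
from h import *
import sys
def mask_items(d,name):
    hsv=cv2.cvtColor(d['pixels'],cv2.COLOR_RGB2HSV)
    out={}
    m=cv2.inRange(hsv,(18,150,90),(32,255,255)); m[:, :250]=0; m[:,330:]=0
    n,_,st,c=cv2.connectedComponentsWithStats(m)
    out['brass']=[(c[i].round(1),st[i,4]) for i in range(1,n) if st[i,4]>5]
    m=cv2.inRange(hsv,(0,90,20),(13,255,110)); m[:, :275]=0; m[:,330:]=0;m[:85]=0;m[260:]=0
    n,_,st,c=cv2.connectedComponentsWithStats(m)
    out['dark']=[(c[i].round(1),st[i].tolist()) for i in range(1,n) if st[i,4]>40]
    return out
if __name__=='__main__':
    k=512/800
    for f in('s0','d0'):
        d=load(f);o=mask_items(d,f)
        print(f)
        for c,a in o['brass']: print('brass',c,a,onz(d,c,.049).round(3))
        for c,s in o['dark']: print('dark',c,s)
    S,D=load('s0'),load('d0')
    P={'edgeR':((368,72),(363,112)),'edgeL':((355,318),(361,293)),'hingeL':((287,338),(297,338)),'hingeR':((305,125),(307,180)),
     'wfL':((483,355),(473,366)),'wfR':((483,223),(467,247)),'nfR':((467,150),(452,193)),'owltop':((433,400),(436,395)),'mallet':((409,88),(398,142)),'trayFL':((417,350),(413,361)),'trayFR':((418,134),(408,178))}
    for n,(u,v) in P.items():
        p,e=tri(S,np.array(u)*k,D,np.array(v)*k); print(n,p.round(3),e.round(4))
    for n,u,z in(('cup',(325,400),.08),('med',(484,116),.02)): print(n,onz(S,np.array(u)*k,z).round(3))
E
python3 m.py
python3 -c "
import cv2
a=cv2.imread('pics/s0.png')[40:280,170:330];b=cv2.imread('pics/d0.png')[60:300,170:330]
cv2.imwrite('pics/c0.png',cv2.resize(cv2.hconcat([a,b]),None,fx=2.5,fy=2.5,interpolation=cv2.INTER_CUBIC))"
```

```text
s0
brass [303.4 121.6] 37 [ 0.472 -0.197  0.049]
brass [312.3 158.5] 38 [ 0.433 -0.1    0.049]
brass [312.2 216.3] 43 [0.408 0.048 0.049]
dark [296.5 119.1] [292, 94, 8, 53, 245]
dark [305.2 186.8] [299, 142, 10, 91, 496]
d0
edgeR [ 0.653 -0.24   0.251] 0.0005
edgeL [0.589 0.119 0.27 ] 0.002
hingeL [0.69  0.132 0.142] 0.0018
hingeR [ 0.775 -0.259  0.048] 0.0035
wfL [0.412 0.066 0.005] 0.0095
wfR [ 0.451 -0.129  0.074] 0.0043
nfR [ 0.495 -0.262  0.059] 0.0036
owltop [0.473 0.167 0.089] 0.0007
mallet [ 0.608 -0.323  0.112] 0.0028
trayFL [0.515 0.085 0.028] 0.0056
trayFR [ 0.578 -0.253  0.094] 0.0029
cup [0.627 0.197 0.08 ]
med [ 0.48  -0.359  0.02 ]
```

View pics/c0.png

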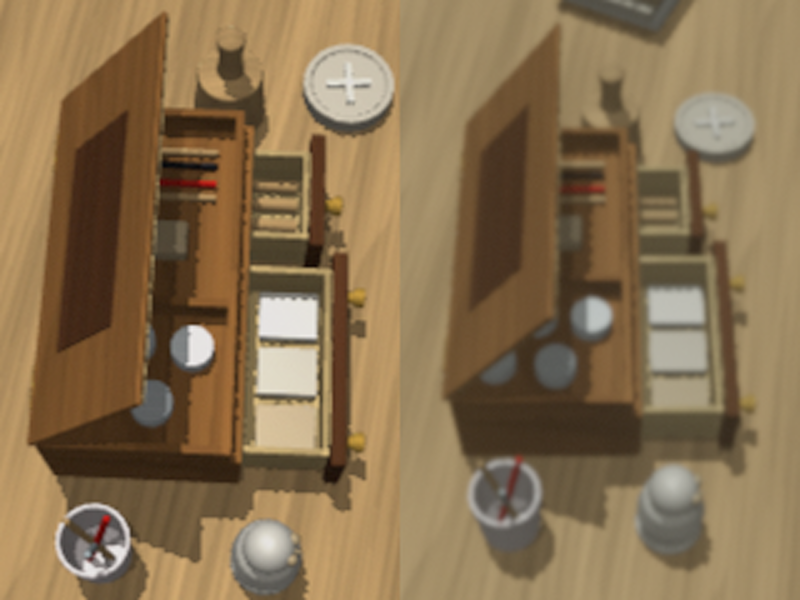

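```bash
cat > m2.py <<'E'
from h import *
S,D=load('s0'),load('d0')
cs=lambda x,y:np.array([x/2.5+170,y/2.5+40]); cd=lambda x,y:np.array([(x-400)/2.5+170,y/2.5+60])
kR,kL=onz(S,(312.3,158.5),.049)[:2],onz(S,(312.2,216.3),.049)[:2]
u=(kL-kR)/np.linalg.norm(kL-kR); X=np.array([u[1],-u[0]]); Y=u
mid=(kL+kR)/2
print('yaw',np.degrees(np.arctan2(X[1],X[0])),'mid',mid)
co=lambda p:np.round([1000*(p[:2]-mid)@X,1000*(p[:2]-mid)@Y+65,1000*p[2]] ,1)  # x rel knobs, chest y
for n,p in {'wide outer top R':onz(S,cs(349,258),.086),'wide outer top L':onz(S,cs(346,470),.086),'nar outer top':onz(S,cs(325,140),.086),
 'case front a':onz(S,cs(250,290),.092),'case front b':onz(S,cs(243,440),.092),'case FL top':onz(S,cs(240,455),.092),
 'trayF top as .12 R':onz(S,cs(244,125),.12),'trayF L':onz(S,cs(236,450),.12),
 'hinge L top z.129':onz(S,cs(30,441),.125),'chest bottom BL':onz(S,cs(58,474),0.0),'base FL':onz(S,cs(240,480),0),
 'edgeR':tri(S,cs(166,13),D,cd(560,27))[0],'edgeL':tri(S,cs(140,405),D,cd(555,317))[0],'hingeL':tri(S,cs(30,441),D,cd(446,399))[0],
 'side case FL':onz(D,cd(640,405),.092),'owl':tri(S,cs(268,542),D,cd(672,490))[0],'cup rim':onz(S,cs(94,540),.08),'mallet top':tri(S,cs(231,38),D,cd(611,74))[0]}.items(): print(n,co(p),p.round(3))
E
python3 m2.py
```

```text
yaw 9.4505889487958 mid [ 0.42048084 -0.02567721]
wide outer top R [ 11.4 -34.9  86. ] [ 0.448 -0.122  0.086]
wide outer top L [ 13.4 178.   86. ] [0.415 0.088 0.086]
nar outer top [  36.3 -164.7   86. ] [ 0.494 -0.246  0.086]
case front a [107.5   5.5  92. ] [ 0.536 -0.067  0.092]
case front b [109.2 155.   92. ] [0.513 0.081 0.092]
case FL top [111.5 169.3  92. ] [0.513 0.096 0.092]
trayF top as .12 R [ 119.4 -157.9  120. ] [ 0.575 -0.226  0.12 ]
trayF L [115.7 171.7 120. ] [0.517 0.099 0.12 ]
hinge L top z.129 [299.2 172.3 125. ] [0.698 0.129 0.125]
chest bottom BL [291.7 174.    0. ] [0.69 0.13 0.  ]
base FL [109.2 172.6   0. ] [0.511 0.098 0.   ]
edgeR [ 191.1 -183.5  255.1] [ 0.65  -0.239  0.255]
edgeL [190.1 176.7 268.5] [0.59  0.116 0.268]
hingeL [299.8 169.8 114.1] [0.699 0.127 0.114]
side case FL [111.9 165.7  92. ] [0.514 0.092 0.092]
owl [ 82.3 244.   65.1] [0.472 0.164 0.065]
cup rim [241.1 251.1  80. ] [0.628 0.197 0.08 ]
mallet top [ 135.9 -260.2  116.2] [ 0.608 -0.324  0.116]
```

>>> {"method": "carry_out", "body": {
  "steps": [
    [0, 0, -4, 7, 19, -1, 0],
    [0, 0, -9.6, 14, 38, -2, 0],
    [0, 0, -9.6, 20.8, 56.4, -2, 0],
    [0, 0, -9.6, 20.8, 56.4, -2, 0],
    [0, 0, -9.6, 20.8, 56.4, -2, 0],
    [0, 0, -9.6, 20.8, 56.4, -2, 0],
    [0, 0, -9.6, 20.8, 56.4, -2, 0],
    [0, 0, -9.6, 20.8, 56.4, -2, 0],
    [0, 0, -9.6, 20.8, 56.4, -2, 0],
    [0, 0, -9.6, 20.8, 56.4, -2, 0],
    [0, 0, -9.6, 20.8, 56.4, -2, 0],
    [0, 0, -9.6, 20.8, 56.4, -2, 0]
  ]
}}

```text
time: 1.3
position: [0.4198, -0.0498, 0.2025]
tool_rot: [3.13, 0.259, 0.0]
ft_force: [1.8, -0.3, 0.1]
grip_width: 0.032
grip_force: 0.0
```

>>> {"method": "carry_out", "body": {
  "steps": [
    [0, 0, 0, -1.5, -0.3, -3, 0],
    [0, 0, 0, -1.5, -0.3, -6, 0],
    [0, 0, 0, -1.5, -0.3, -9, 0],
    [0, 0, 0, -1.5, -0.3, -9, 0],
    [0, 0, 0, -1.5, -0.3, -9, 0]
  ]
}}

```text
time: 1.8
position: [0.4046, -0.0546, 0.1129]
tool_rot: [-3.13, -0.259, 0.001]
ft_force: [-0.2, -0.1, -0.4]
grip_width: 0.011
grip_force: 0.0
```

```bash
python3 -c "
from h import *
a=snap('scene','s1');b=snap('wrist','w1');p=ctrl.get_state()['position'];print(proj(a,p))
cv2.imwrite('pics/c1.png',cv2.cvtColor(cv2.hconcat([cv2.resize(a['pixels'][60:260,160:360],(400,400)),cv2.resize(b['pixels'],(400,300))[:,:] if 0 else cv2.copyMakeBorder(cv2.resize(b['pixels'],(400,300)),0,100,0,0,cv2.BORDER_CONSTANT)]),cv2.COLOR_RGB2BGR))"
```

```text
[324.01794923 167.50940896]
```

View pics/c1.png

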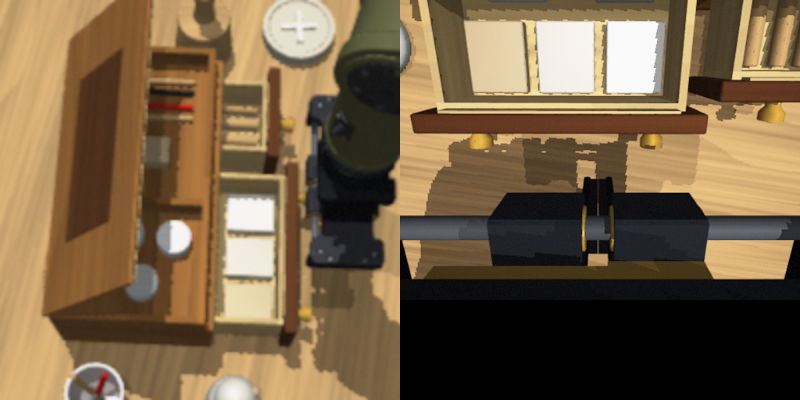

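The gripper hangs just outside the wide front, and its fingers, at (598,215) in the wrist view, lie between the knobs at (481,141) and (651,141). I'll descend and push.

>>> {"method": "carry_out", "body": {
  "steps": [
    [0, 0, 0, -0.1, 0.5, -2.5, 0],
    [0, 0, 0, -0.1, 0.5, -4.7, 0],
    [0, 0, 0, -0.1, 0.5, -4.7, 0],
    [0, 0, 0, -0.1, 0.5, -4.7, 0]
  ]
}}

```text
time: 2.3
position: [0.4047, -0.0499, 0.0669]
tool_rot: [3.131, 0.259, 0.002]
ft_force: [0.6, 0.0, -0.3]
grip_width: 0.004
grip_force: 0.0
```

>>> {"method": "carry_out", "body": {
  "steps": [
    [0, 0, 0, 0.5, 0.1, 0, 0],
    [0, 0, 0, 1.0, 0.2, 0, 0],
    [0, 0, 0, 1.5, 0.25, 0, 0],
    [0, 0, 0, 2.0, 0.35, 0, 0],
    [0, 0, 0, 2.5, 0.4, 0, 0],
    [0, 0, 0, 3.0, 0.5, 0, 0],
    [0, 0, 0, 3.5, 0.6, 0, 0],
    [0, 0, 0, 4.0, 0.65, 0, 0]
  ]
}}

```text
time: 3.1
position: [0.4439, -0.0432, 0.0655]
tool_rot: [-3.131, -0.259, 0.001]
ft_force: [-2.2, 1.0, 1.3]
grip_width: 0.005
grip_force: 1.2
```

>>> {"method": "carry_out", "body": {
  "steps": [
    [0, 0, 0, 0.5, 0.1, 0, 0],
    [0, 0, 0, 1.0, 0.2, 0, 0],
    [0, 0, 0, 1.5, 0.25, 0, 0],
    [0, 0, 0, 2.0, 0.35, 0, 0],
    [0, 0, 0, 2.5, 0.4, 0, 0],
    [0, 0, 0, 3.0, 0.5, 0, 0],
    [0, 0, 0, 3.5, 0.6, 0, 0],
    [0, 0, 0, 4.0, 0.65, 0, 0],
    [0, 0, 0, 4.5, 0.75, 0, 0],
    [0, 0, 0, 5.0, 0.85, 0, 0],
    [0, 0, 0, 5.3, 0.9, 0, 0],
    [0, 0, 0, 5.3, 0.9, 0, 0]
  ]
}}

```text
time: 4.3
position: [0.4979, -0.0338, 0.0659]
tool_rot: [-3.13, -0.26, -0.002]
ft_force: [0.7, 0.1, -0.1]
grip_width: 0.005
grip_force: 0.1
```

>>> {"method": "carry_out", "body": {
  "steps": [
    [0, 0, 0, 0.2, 0.03, 0, 0],
    [0, 0, 0, 0.4, 0.07, 0, 0],
    [0, 0, 0, 0.6, 0.1, 0, 0]
  ]
}}

```text
time: 4.6
position: [0.503, -0.0329, 0.0659]
tool_rot: [-3.131, -0.26, -0.0]
ft_force: [-1.5, 0.4, 1.3]
grip_width: 0.007
grip_force: 1.1
```

>>> {"method": "carry_out", "body": {
  "steps": [
    [0, 0, 0, 0.2, 0.03, 0, 0],
    [0, 0, 0, 0.4, 0.07, 0, 0]
  ]
}}

```text
time: 4.8
position: [0.507, -0.0323, 0.0657]
tool_rot: [-3.131, -0.259, -0.0]
ft_force: [-2.8, 0.6, 1.4]
grip_width: 0.005
grip_force: 1.1
```

>>> {"method": "carry_out", "body": {
  "steps": [
    [0, 0, 0, 0.2, 0.03, 0, 0],
    [0, 0, 0, 0.3, 0.05, 0, 0]
  ]
}}

```text
time: 5.0
position: [0.5073, -0.0324, 0.0652]
tool_rot: [3.13, 0.259, -0.01]
ft_force: [-10.2, -1.1, 8.8]
grip_width: 0.006
grip_force: 5.2
```

>>> {"method": "carry_out", "body": {
  "steps": [
    [0, 0, 0, 0.2, 0.03, 0, 0],
    [0, 0, 0, 0.3, 0.05, 0, 0]
  ]
}}

```text
time: 5.2
position: [0.5073, -0.0325, 0.0648]
tool_rot: [3.13, 0.258, -0.02]
ft_force: [-18.7, -1.9, 13.5]
grip_width: 0.006
grip_force: 8.9
```

>>> {"method": "carry_out", "body": {
  "steps": [
    [0, 0, 0, -2, -0.3, 0, 0],
    [0, 0, 0, -4, -0.7, 0, 0],
    [0, 0, 0, -7, -1.2, 2, 0],
    [0, 0, 0, -8, -1.3, 6, 0],
    [0, 0, 0, -8, -1.3, 11, 0],
    [0, 0, 0, -8, -1.3, 16, 0],
    [0, 0, 0, -8, -1.3, 21, 0],
    [0, 0, 0, -8, -1.3, 26, 0],
    [0, 0, 0, -8, -1.3, 30, 0],
    [0, 0, 0, -8, -1.3, 30, 0],
    [0, 0, 0, -8, -1.3, 30, 0]
  ]
}}

```text
time: 6.3
position: [0.4338, -0.0446, 0.3664]
tool_rot: [3.13, 0.26, 0.005]
ft_force: [0.7, 0.7, -0.6]
grip_width: 0.004
grip_force: 0.0
```

```bash
cat > c2.py <<'E'
from h import *
a=snap('scene','s2');b=snap('side','d2');print(ctrl.get_state()['position'].round(4))
f=lambda i:cv2.resize(i,(400,500),interpolation=cv2.INTER_CUBIC)
cv2.imwrite('pics/c2.png',cv2.cvtColor(cv2.hconcat([f(a['pixels'][40:240,170:330]),f(b['pixels'][60:260,170:330])]),cv2.COLOR_RGB2BGR))
m=np.array([.42048,-.02568]);X=np.array([.98643,.1642]);Y=np.array([-.1642,.98643])
for th in(.95,.9,.8,.6,.4,.2,.1,0,-.02):
    x=.194+.1-.15*np.cos(th)+.009*np.sin(th)+.0095;z=.12+.15*np.sin(th)+.009*np.cos(th)
    print(th,(m+X*x+Y*(-.065)).round(4),z.round(4))
E
python3 c2.py
```

```text
[ 0.4326 -0.0445  0.3644]
0.95 [ 0.6517 -0.0531] 0.2472
0.9 [ 0.6455 -0.0541] 0.2431
0.8 [ 0.6338 -0.0561] 0.2339
0.6 [ 0.6134 -0.0595] 0.2121
0.4 [ 0.5977 -0.0621] 0.1867
0.2 [ 0.5873 -0.0638] 0.1586
0.1 [ 0.5842 -0.0643] 0.1439
0 [ 0.5826 -0.0646] 0.129
-0.02 [ 0.5824 -0.0646] 0.126
```

View pics/c2.png

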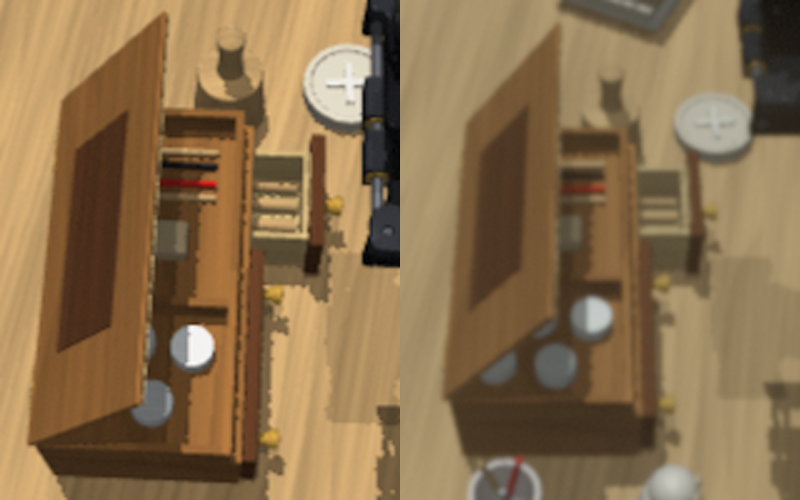

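The wide drawer is shut, with its knobs now at (273,295) and (270,437). The narrow drawer is unchanged, its knob still at (333,204). Next I'll go over the lid to its outer side.

>>> {"method": "carry_out", "body": {
  "steps": [
    [0, 0, 0, 5, -0.1, 0, 0],
    [0, 0, 0, 10, -0.2, 0, 0],
    [0, 0, 0, 15, -0.3, 0, 0],
    [0, 0, 0, 20, -0.4, 0, 0],
    [0, 0, 0, 23.4, -0.5, 0, 0],
    [0, 0, 0, 23.4, -0.5, 0, 0],
    [0, 0, 0, 23.4, -0.5, -4, 0],
    [0, 0, 0, 23.4, -0.5, -8, 0],
    [0, 0, 0, 23.4, -0.5, -9.5, 0],
    [0, 0, 0, 23.4, -0.5, -9.5, 0]
  ]
}}

```text
time: 7.4
position: [0.6647, -0.0501, 0.2677]
tool_rot: [3.131, 0.259, -0.009]
ft_force: [1.7, -1.0, 0.3]
grip_width: 0.002
grip_force: 0.0
```

>>> {"method": "carry_out", "body": {
  "steps": [
    [0, 0, 0, -0.4, 0, -0.6, 0],
    [0, 0, 0, -0.9, -0.1, -1.2, 0],
    [0, 0, 0, -1.3, -0.2, -1.8, 0]
  ]
}}

```text
time: 7.7
position: [0.654, -0.0514, 0.254]
tool_rot: [3.13, 0.259, 0.004]
ft_force: [-0.8, -0.2, 0.1]
grip_width: 0.004
grip_force: 0.0
```

>>> {"method": "carry_out", "body": {
  "steps": [
    [0, 0, 0, -0.5, -0.1, -0.4, 0],
    [0, 0, 0, -1.0, -0.2, -0.8, 0],
    [0, 0, 0, -1.4, -0.3, -1.2, 0]
  ]
}}

```text
time: 8.0
position: [0.6401, -0.0543, 0.2417]
tool_rot: [3.131, 0.259, 0.004]
ft_force: [0.5, 0.4, 4.1]
grip_width: 0.006
grip_force: 1.6
```

>>> {"method": "carry_out", "body": {
  "steps": [
    [0, 0, 0, -0.4, -0.05, -0.3, 0],
    [0, 0, 0, -0.8, -0.1, -0.7, 0],
    [0, 0, 0, -1.2, -0.2, -1.1, 0]
  ]
}}

```text
time: 8.3
position: [0.6275, -0.0565, 0.2295]
tool_rot: [3.131, 0.259, 0.0]
ft_force: [0.5, 0.3, 4.0]
grip_width: 0.002
grip_force: 1.5
```

>>> {"method": "carry_out", "body": {
  "steps": [
    [0, 0, 0, -0.5, -0.1, -0.5, 0],
    [0, 0, 0, -0.9, -0.15, -1.0, 0],
    [0, 0, 0, -1.3, -0.2, -1.5, 0],
    [0, 0, 0, -1.7, -0.3, -2.0, 0],
    [0, 0, 0, -2.0, -0.35, -2.5, 0],
    [0, 0, 0, -2.3, -0.4, -3.0, 0],
    [0, 0, 0, -2.6, -0.45, -3.5, 0],
    [0, 0, 0, -2.9, -0.5, -4.0, 0]
  ]
}}

```text
time: 9.1
position: [0.5988, -0.0615, 0.1891]
tool_rot: [-3.131, -0.259, -0.001]
ft_force: [0.8, -0.2, 1.9]
grip_width: 0.005
grip_force: 1.2
```

>>> {"method": "carry_out", "body": {
  "steps": [
    [0, 0, 0, -0.3, -0.05, -0.5, 0],
    [0, 0, 0, -0.5, -0.1, -1.0, 0],
    [0, 0, 0, -0.7, -0.15, -1.5, 0],
    [0, 0, 0, -0.9, -0.15, -2.0, 0],
    [0, 0, 0, -1.1, -0.2, -2.5, 0],
    [0, 0, 0, -1.2, -0.2, -3.0, 0],
    [0, 0, 0, -1.3, -0.2, -3.5, 0],
    [0, 0, 0, -1.4, -0.2, -4.0, 0],
    [0, 0, 0, -1.4, -0.2, -4.5, 0],
    [0, 0, 0, -1.4, -0.2, -4.9, 0]
  ]
}}

```text
time: 10.1
position: [0.5839, -0.0641, 0.1398]
tool_rot: [3.131, 0.259, -0.003]
ft_force: [-1.5, -0.8, 2.4]
grip_width: 0.005
grip_force: 1.2
```

>>> {"method": "carry_out", "body": {
  "steps": [
    [0, 0, 0, 0, 0, -0.3, 0],
    [0, 0, 0, 0, 0, -0.6, 0]
  ]
}}

```text
time: 10.3
position: [0.5845, -0.0637, 0.1343]
tool_rot: [3.131, 0.259, -0.001]
ft_force: [-1.0, -0.5, 2.9]
grip_width: 0.004
grip_force: 1.2
```

>>> {"method": "carry_out", "body": {
  "steps": [
    [0, 0, 0, 0, 0, -0.2, 0],
    [0, 0, 0, 0, 0, -0.4, 0]
  ]
}}

```text
time: 10.5
position: [0.5848, -0.0635, 0.1305]
tool_rot: [3.131, 0.259, -0.0]
ft_force: [-1.4, -1.3, 2.8]
grip_width: 0.004
grip_force: 1.2
```

>>> {"method": "carry_out", "body": {
  "steps": [
    [0, 0, 0, 0, 0, -0.2, 0],
    [0, 0, 0, 0, 0, -0.3, 0]
  ]
}}

```text
time: 10.7
position: [0.5849, -0.0635, 0.1294]
tool_rot: [3.13, 0.259, -0.0]
ft_force: [-7.4, -0.8, 17.0]
grip_width: 0.004
grip_force: 8.4
```

>>> {"method": "carry_out", "body": {
  "steps": [
    [0, 0, 0, 0, 0, 1, 0],
    [0, 0, 0, 0, 0, 4, 0],
    [0, 0, 0, 0, 0, 8, 0],
    [0, 0, 0, 0, 0, 13, 0],
    [0, 0, 0, 0, 0, 18, 0],
    [0, 0, 0, -4, -3, 20, 0],
    [0, 0, 0, -7, -7, 20, 0],
    [0, 0, 0, -10, -11, 20, 0],
    [0, 0, 0, -12, -16, 20, 0],
    [0, 0, 0, -14, -21, 20, 0],
    [0, 0, 0, -16, -25, 20, 0],
    [0, 0, 0, -16, -25, 20, 0]
  ]
}}

```text
time: 11.9
position: [0.4206, -0.321, 0.327]
tool_rot: [3.13, 0.241, -0.003]
ft_force: [0.0, -0.1, 0.4]
grip_width: 0.006
grip_force: 0.0
```

```bash
sed -i "s/'s2'/'s3'/;s/'d2'/'d3'/;s/c2.png/c3.png/;/^for/,\$d" c2.py; python3 c2.py
```

```text
[ 0.4241 -0.3152  0.3273]
```

View pics/c3.png

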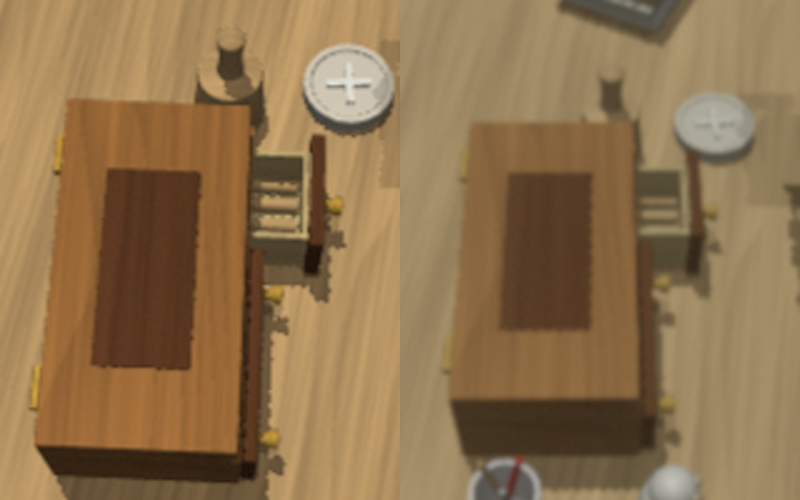

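The lid lies flat, its face spanning (68,101)-(238,450). The wide drawer is shut, the narrow drawer's knob is unmoved at (333,204), and the bystanders are where they were.

```bash
python3 -c "
from bench import ctrl
print(ctrl.close_job())"
```

```text
the job is handed in; nothing more can be done
None
```

The wide drawer is pushed fully shut and then the lid is down flat, each pressed gently to its stop. The narrow drawer and the things around the chest look unmoved in the last pictures, and the job is handed in after about 12 s.

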